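# Check and reset the stop button of the lab shaker

## Robot

A 6-joint arm with a two-finger parallel gripper is mounted at the origin on the work surface. World frame = base frame: x ahead of the robot, y to its left, z up, the work surface at z = 0. Lengths are in m, angles in rad, forces in N, time in s.
With the tool pointing down it reaches from about 0.25 to 0.775 m from the base axis. Payload 4 kg.
Tool frame: the origin (TCP) lies midway between the tips of the shut fingers; the grasp point (between the pads) lies 19 mm behind it; z points along the fingers, y is the direction in which the jaws open and shut (so a half turn about z gives the same grasp; the last joint's range is limited). The gripper opens to 94 mm and grips with 3 to 60 N. Pads are 16 mm wide; open, the fingers measure 119 mm over their backs; the gripper's body (75 mm by 177 mm) begins 78 mm behind the grasp point.
Start: joints at [1.056, 0.087, 1.371, -0, 1.684, -0.103], TCP at [0.22, 0.504, 0.206] pointing down, gripper open.
Joint ranges: [-3.1, 3.1], [-0.76, 2.03], [0.27, 2.55], [-1.08, 4.22], [0.17, 2.65], [-2.57, 2.57]. Speed limits (rad/s): [2.79, 2.79, 3.14, 3.14, 3.14, 3.14].

## Interface

Orientations are given as [roll, pitch, yaw] about the fixed x, y, z axes, in that order (R = Rz(yaw) Ry(pitch) Rx(roll)).
In Python, from bench import robot gives the robot as it stands.
- The arm moves only by the tool apply_moves, never from a script. Its argument "rows" is a list of rows, each an object with "delta_pos": the shift along the tool's x, y, z in mm, a list of three; "turn": the turn about the tool's z in degrees. In form: [{"delta_pos": [dx, dy, dz], "turn": turn}, ...]. A call has 1 to 20 rows; each row is the pose to reach, as a shift and turn from the pose commanded when the call began, along the tool's axes at that moment; what a row does not reach only later rows make up. A row lasts 1/8 s, in which the tool goes at most 62.5 mm and 10.7 degrees, less where a joint would pass 70% of its speed; a pose out of reach is approached as far as the arm can. A call with a gripper value outside its range is refused whole. "hand" is the finger opening in mm, from 0 to 94, set as the call begins (left out, the last holds). The fingers move at their own pace and stop on an object; the grip force is fixed at half the most. Time passes only in rows, so rows that repeat a pose let the fingers close. It gives the time, the measured TCP pose, the force and the opening at its end, in the units of the state.
- robot.get_obs(): the state, without advancing time (a new reading comes with each control period).
- robot.snapshot(name): name is "scene" or "top"; returns the picture (384x512x3 uint8, red, green, blue); there is no depth.
- robot.camera_model(name): a dict with "fx", "fy", "cx", "cy" (pixels), "R" (3x3) and "t" (3): a world point X has camera coordinates R X + t. Camera axes: x right, y down, z forward; pixel columns grow to the right and rows downward; lengths in m; the calibration is good to about 2 mm. A picture is of the moment at which its call begins. camera_model takes no time and is no camera call.
- robot.close_job(): hands the job in, once; it reports no verdict.
The state is a dict: "time": time; "joint_positions": joint angles; "qvel": joint speeds; "joint_torque": joint torques, N m; "tool_pos": TCP position; "ee_rot": TCP orientation; "wrist_force": force on the tool from outside, world axes, zero at the start; "wrist_torque": the same for the moment, N m; "width": finger opening in m.
Only numpy, scipy, OpenCV 4.12 (cv2) and the standard library are available. Lean on these libraries where they do the work, as an engineer would, in place of code of your own. Each camera call takes 0.05 s, during which the arm holds its last target. There are 200 camera calls.

## Task

Check the shaker's stop button without gripping or lifting anything: press the big red mushroom button down until it latches, take the fingers right off it so that it stays down by itself, then with a fingertip push one side of its raised bar round clockwise (seen from above) until it is released, and leave it sprung up with the bar swung back. Turn the bar by pushing it from one side only, never by pinching it or touching both its halves. Only after the red button is up again, press the green start button fully in and let it go; leave the flasks, dish, bottles, beaker and marker where they stand.

Things in the scene. Friction and masses are not known exactly. Their poses are not given: they have to be found in the camera images.
- stop (a joint): how far the red mushroom button is pressed in, m: 0 up, 0.011 fully down. It latches by itself once pressed past about 0.0100 and then rests at about 0.0095. Pressing straight down takes 4 to about 12 N (most at about 0.008) against its spring, and only turning the head releases it.
- stop_twist (a joint): turn of the red head about its vertical axis, rad, clockwise seen from above positive: 0 at rest, end stop 0.95. A spring (0.04 to 0.12 N m) swings it back when let go. With the button latched, turning to about 0.6 releases it (turn to 0.75 to be sure) and it springs up; a finger still pressing on the bar may hold it down by friction until it moves off.
- stop_top (a point): centre of the top of the bar on the red head, moving with it; z up, y along the bar, x across it. The bar (red, white stripe on top) is 54 long (y), 14 thick (x), 20 high, standing on the flat top of the red disc. This point is 56 above the deck when up. Clockwise: push the bar's -x face near its +y end towards +x, or its +x face near its -y end towards -x.
- stop_station: the whole red button, fixed on the shaker's deck to the left or the right; origin on its axis at deck level, z up. Yellow collar 74 dia x 12 high; red disc 62 dia x 12 high, its underside 24 above the deck when up; the bar on top
- bar_near: half of the bar on its -x side (7 thick, split along the white stripe's middle); origin on the head's axis at the disc's underside, axes as stop_top
- bar_far: other half of the bar, on its +x side; same origin and axes
- start (a joint): travel of the green start button, m: 0 up, 0.006 fully in; a spring button, 1.5 N to move and 5 N fully in, which comes back up when let go
- start_top (a point): centre of the top of the green start button (round, 34 dia, in a black ring 50 dia x 12 high), 22 above the deck when up; pressed straight down; on the other side of the deck from the red button
- shaker: white orbital shaker, 320 deep (x) x 400 wide (y), fixed on the bench; origin under its centre, -x is its front. Its dark control deck is the front 125 mm, 90 above the bench; behind it an aluminium platform, top 111 above the bench with a rim up to 129, carries two flasks
- flask_amber: bystander, not to be moved: amber conical flask standing on the shaker's platform, 74 dia x 94 high (sizes in mm); origin at the centre of its underside
- flask_clear: bystander, not to be moved: pale conical flask on the shaker's platform, 74 dia x 94 high (sizes in mm); origin at the centre of its underside
- petri: bystander, not to be moved: closed petri dish, 60 dia x 14 high, lying on the shaker's control deck between the two controls (sizes in mm); origin at the centre of its underside
- spray_bottle: bystander, not to be moved: white spray bottle with a red collar and white head, 68 dia x 214 high, on the bench (sizes in mm); origin at the centre of its underside
- media_bottle: bystander, not to be moved: white bottle with a blue cap, 66 dia x 150 high, on the bench (sizes in mm); origin at the centre of its underside
- beaker: bystander, not to be moved: pale open beaker, 66 dia x 80 high, on the bench (sizes in mm); origin at the centre of its underside
- marker: bystander, not to be moved: black marker pen lying on the bench, 14 dia x about 130 long (sizes in mm); origin on its axis

How it is judged:
By the outcome, as a careful person would: the job done as asked, in the order asked, and still so for the second after the job is handed in, with the robot touching nothing.
It also fails if it takes over 54 s, if anything falls off the work surface, if the arm or the gripper's body presses on something with over 40 N, if the wrist force passes 120 N, or if a joint passes its speed limit or range.

## Working session

There is one attempt and no reset: what is moved stays moved. The work goes in short steps, Python scripts to look and compute and a tool call to move; the robot and the scene stay as the last step left them, time stands still between calls to the robot, and variables do not carry over. Pictures are saved under pics/ and viewed, and the job is handed in when it is done.

Besides the shell and the picture viewer there is one more tool, called by a JSON object that holds its "op" and its "data". apply_moves: Moves the arm, as the interface text tells. Its arguments: {"type":"object","properties":{"rows":{"type":"array","items":{"type":"object","properties":{"delta_pos":{"type":"array","items":{"type":"number"}},"turn":{"type":"number"}}}},"hand":{"type":"number"}},"required":["rows"]}

```bash
mkdir -p pics; cat > h.py <<'E'
import numpy as np, cv2
from bench import robot
def snap(n,f):
    im=robot.snapshot(n); cv2.imwrite('pics/'+f,im[:,:,::-1]); return im
def ray(n,u,v,z):
    c=robot.camera_model(n); R=np.array(c['R']);t=np.array(c['t'])
    d=R.T@np.array([(u-c['cx'])/c['fx'],(v-c['cy'])/c['fy'],1]); o=-R.T@t
    return o+d*(z-o[2])/d[2]
def proj(n,X):
    c=robot.camera_model(n); p=np.array(c['R'])@np.array(X)+np.array(c['t'])
    return c['fx']*p[0]/p[2]+c['cx'],c['fy']*p[1]/p[2]+c['cy']
E
python3 - <<'E'
from h import *
for n in('scene','top'): snap(n,n+'0.png'); c=robot.camera_model(n); print(n,c['fx'],-np.array(c['R']).T@np.array(c['t']))
print(robot.get_obs())
E
```

```text
scene 439.5077350568759 [ 1.03871377 -0.59982273  1.2093475 ]
top 368.3640731648996 [0.4618258  0.0096647  1.22729366]
{'time': 0.1, 'joint_positions': array([ 1.05589746e+00,  8.78923214e-02,  1.37204674e+00,  3.25789932e-07,
        1.68357202e+00, -1.03114869e-01]), 'qvel': array([-0.00065036, -0.00127679, -0.00257301,  0.00200477, -0.00012396,
       -0.00070891]), 'joint_torque': array([ 1.76592577e-03, -3.41253340e+01, -3.03301978e+01,  7.20006670e-02,
        3.04323295e-02, -8.88268846e-05]), 'tool_pos': array([0.21991621, 0.50361284, 0.20444367]), 'ee_rot': array([-3.13968445e+00, -1.97789578e-04,  2.72980850e+00]), 'wrist_force': array([ 0.21332577,  0.51715885, -0.46834873]), 'wrist_torque': array([-0.06311356,  0.06086735,  0.01564959]), 'width': 0.0937578674808466}
```

View pics/scene0.png

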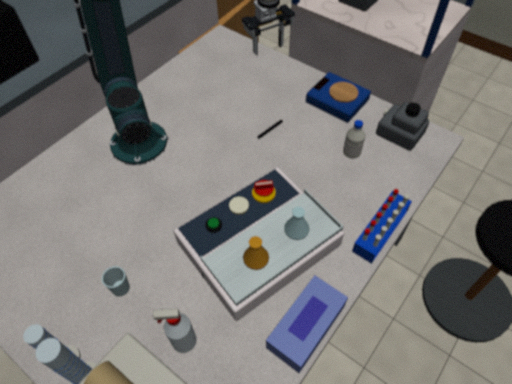

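View pics/top0.png

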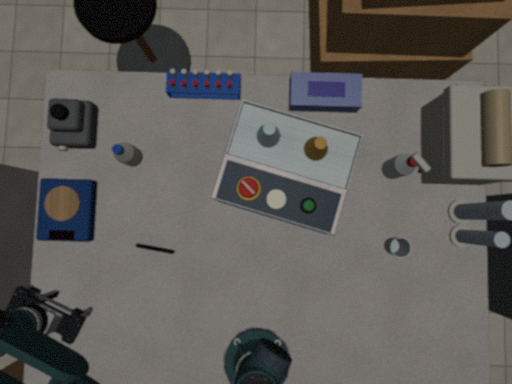

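```bash
python3 - <<'E'
from h import *
im=cv2.imread('pics/top0.png'); s=cv2.imread('pics/scene0.png')
a=cv2.resize(im[95:240,205:365],None,fx=5,fy=4.0*5/4,interpolation=cv2.INTER_CUBIC)[:600]
b=cv2.resize(s[160:310,170:345],None,fx=4.5,fy=4,interpolation=cv2.INTER_CUBIC)
cv2.imwrite('pics/topz.png',cv2.resize(im[145:235,210:345],None,fx=5.9,fy=5.9,interpolation=cv2.INTER_CUBIC));cv2.imwrite('pics/scz.png',cv2.resize(s[170:260,175:300],None,fx=6,fy=6,interpolation=cv2.INTER_CUBIC))
for n,I,box in(('top',im,(210,150,345,235)),('scene',s,(175,160,300,260))):
    x0,y0,x1,y1=box; h=cv2.cvtColor(I[y0:y1,x0:x1],cv2.COLOR_BGR2HSV); H,S,V=cv2.split(h)
    ms={'red':((H<10)|(H>170))&(S>140)&(V>90),'yel':(H>14)&(H<35)&(S>120)&(V>90),'green':(H>45)&(H<80)&(S>120),'ry':((H<35)|(H>170))&(S>120)&(V>90)}
    for k,m in ms.items():
        nn,l,st,c=cv2.connectedComponentsWithStats(m.astype(np.uint8))
        for i in range(1,nn):
            if st[i,4]>15: print(n,k,st[i,4],st[i,:4]+[x0,y0,0,0],c[i]+[x0,y0])
E
```

```text
top red 209 [239 179  19  18] [248.02870813 187.55980861]
top yel 133 [237 177  24  24] [248.69924812 189.66165414]
top green 110 [302 200  13  12] [308.16363636 205.07272727]
top ry 381 [237 177  24  24] [248.23097113 188.22047244]
scene red 16 [258 180   9   2] [262.  180.5]
scene red 120 [254 185  20  11] [263.34166667 190.58333333]
scene yel 169 [252 188  24  15] [263.39053254 196.19526627]
scene yel 328 [244 237  24  23] [256.67987805 249.85365854]
scene green 132 [207 217  13  13] [213.06060606 222.92424242]
scene ry 346 [252 180  24  23] [263.32369942 192.31213873]
scene ry 328 [244 237  24  23] [256.67987805 249.85365854]
```

View pics/topz.png

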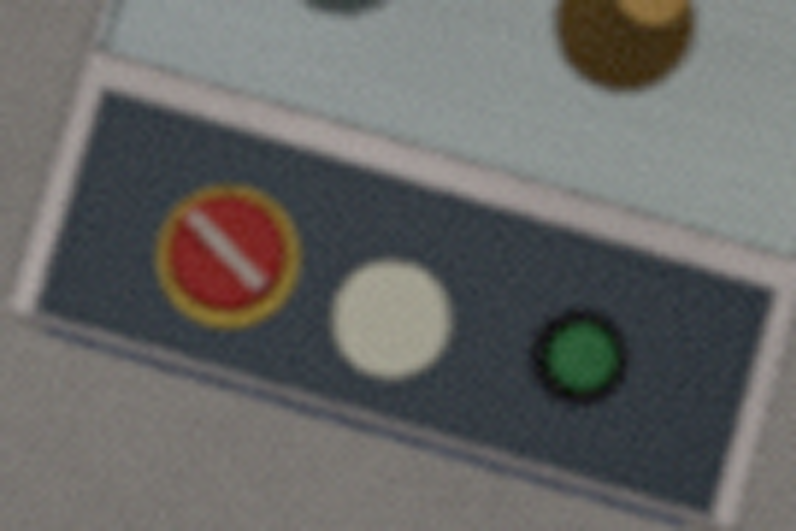

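View pics/scz.png

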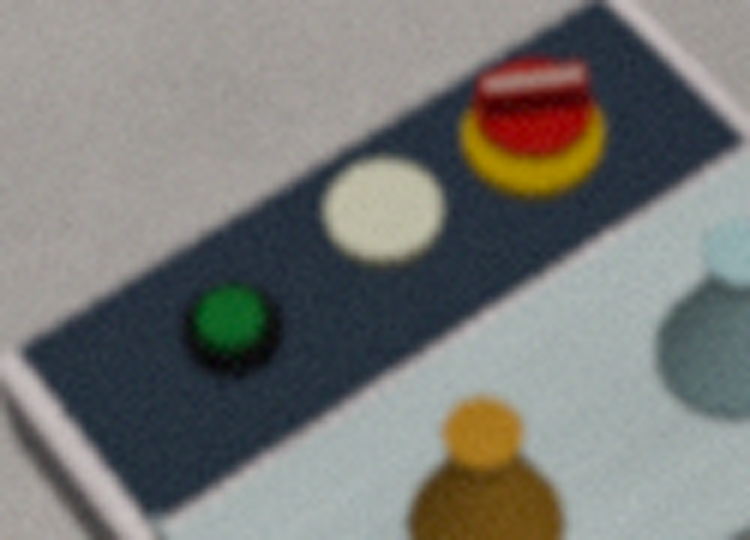

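```bash
python3 - <<'E'
from h import *
from scipy.optimize import least_squares
P={}
for n,(x0,y0,x1,y1) in(('top',(239,179,259,198)),('scene',(254,178,275,186))):
    I=cv2.imread(f'pics/{n}0.png')
    k=6; Z=cv2.resize(I[y0:y1,x0:x1],None,fx=k,fy=k,interpolation=cv2.INTER_CUBIC)
    H,S,V=cv2.split(cv2.cvtColor(Z,cv2.COLOR_BGR2HSV))
    m=((S<130)&(V>125)).astype(np.uint8)
    nn,l,st,c=cv2.connectedComponentsWithStats(m)
    for i in range(1,nn):
        if st[i,4]<150: continue
        r=cv2.minAreaRect(np.argwhere(l==i)[:,::-1].astype(np.float32)); b=(cv2.boxPoints(r)+.5)/k-.5+[x0,y0]
        print(n,st[i,4],c[i]/k+[x0,y0],r[1]/np.array(k),b.round(1).tolist())
        b=sorted(map(tuple,b)); e=[(np.array(b[0])+b[1])/2,(np.array(b[2])+b[3])/2]
        w=[ray(n,*p,.146) for p in e]; d=w[0]-w[1]; print('  world',w,np.linalg.norm(d),np.degrees(np.arctan2(d[1],d[0])),(w[0]+w[1])/2)
print('yel top at .102', ray('top',248.5,188.5,.105),'red disc top z.126', ray('top',248,187.6,.13))
print('ring green top .112',ray('top',308.16,205.07,.112),ray('scene',213.06,222.92,.112))
# deck corners from topz
for u,v in((105,92),(775,290),(712,515),(40,310)): print(ray('top',u/5.9+210-.4,v/5.9+145-.4,.09))
print('petri',ray('top',392/5.9+209.6,320/5.9+144.6,.104))
E
```

```text
top 2045 [248.2801956  187.11540342] [17.44734828  3.90208689] [[240.0, 181.6], [242.8, 178.9], [254.9, 191.5], [252.1, 194.2]]
  world [array([0.56996096, 0.05956299, 0.146     ]), array([0.5338783 , 0.02275331, 0.146     ])] 0.05154522641117885 45.5714476249043 [0.55191963 0.04115815 0.146     ]
scene 325 [255.72       179.03538462] [3.  4.5] [[253.6, 177.6], [258.1, 177.6], [258.1, 180.6], [253.6, 180.6]]
  world [array([0.51745371, 0.03467617, 0.146     ]), array([0.52843217, 0.04295219, 0.146     ])] 0.013748422295605103 -142.98948281676508 [0.52294294 0.03881418 0.146     ]
scene 1656 [263.89714171 183.1327496 ] [ 3.26326879 16.66293335] [[254.9, 182.2], [271.4, 180.0], [271.8, 183.3], [255.3, 185.4]]
  world [array([0.53216514, 0.02329171, 0.146     ]), array([0.56731894, 0.05997037, 0.146     ])] 0.05080465991034414 -133.78390761309652 [0.54974204 0.04163104 0.146     ]
yel top at .102 [0.54939698 0.03895225 0.105     ] red disc top z.126 [0.55010294 0.03987165 0.13      ]
ring green top .112 [ 0.50345685 -0.14313823  0.112     ] [ 0.50554332 -0.14510271  0.112     ]
[0.63723561 0.10763959 0.09      ]
[ 0.54200454 -0.24694657  0.09      ]
[ 0.42388904 -0.21529547  0.09      ]
[0.52109287 0.13784564 0.09      ]
petri [ 0.52011308 -0.04595864  0.104     ]
```

```bash
cat >> h.py <<'E'
def delta(target,yaw,frm=None,fyaw=None):
    o=robot.get_obs(); p=np.array(o['tool_pos']) if frm is None else np.array(frm); y=o['ee_rot'][2] if fyaw is None else np.radians(fyaw)
    R=np.array([[np.cos(y),np.sin(y),0],[np.sin(y),-np.cos(y),0],[0,0,-1]])
    return (R.T@(np.array(target)-p)*1000).round(1), round((np.degrees(y)-yaw+180)%360-180,1)
E
python3 - <<'E'
from h import *
print(delta((.55,.0405,.19),135.7), delta((.55,.0405,.19),135.7,(.22,.504,.206),156.4))
print('flasks neck', ray('top',316,147,.2),ray('top',268,132,.2),'spray',ray('top',405,163,.19))
E
```

```text
(array([-487.9, -292.3,   14.4]), np.float64(20.7)) (array([-488. , -292.6,   16. ]), np.float64(20.7))
flasks neck [ 0.66454478 -0.1505379   0.2       ] [ 0.70388001 -0.01408631  0.2       ] spray [ 0.62733675 -0.40522858  0.19      ]
```

{"op": "apply_moves", "data": {"rows": [{"delta_pos": [-244,-146,0],"turn": 10},{"delta_pos": [-244,-146,0],"turn": 10},{"delta_pos": [-244,-146,0],"turn": 10},{"delta_pos": [-244,-146,0],"turn": 10},{"delta_pos": [-488,-292.5,15],"turn": 20.7},{"delta_pos": [-488,-292.5,15],"turn": 20.7},{"delta_pos": [-488,-292.5,15],"turn": 20.7},{"delta_pos": [-488,-292.5,15],"turn": 20.7},{"delta_pos": [-488,-292.5,15],"turn": 20.7},{"delta_pos": [-488,-292.5,15],"turn": 20.7},{"delta_pos": [-488,-292.5,15],"turn": 20.7},{"delta_pos": [-488,-292.5,15],"turn": 20.7},{"delta_pos": [-488,-292.5,15],"turn": 20.7},{"delta_pos": [-488,-292.5,15],"turn": 20.7},{"delta_pos": [-488,-292.5,15],"turn": 20.7},{"delta_pos": [-488,-292.5,15],"turn": 20.7}], "hand": 0}}

```text
time: 2.1
tool_pos: [0.5502, 0.0408, 0.1906]
ee_rot: [3.141, 0.0, 2.369]
wrist_force: [-1.1, 0.2, 0.4]
width: 0.0008
```

```bash
python3 - <<'E'
from h import *
s=snap('scene','scene1.png')[:,:,::-1]; cv2.imwrite('pics/z1.png',cv2.resize(s[110:260,150:330],None,fx=4,fy=4,interpolation=cv2.INTER_CUBIC))
E
```

```text
(no output)
```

View pics/z1.png

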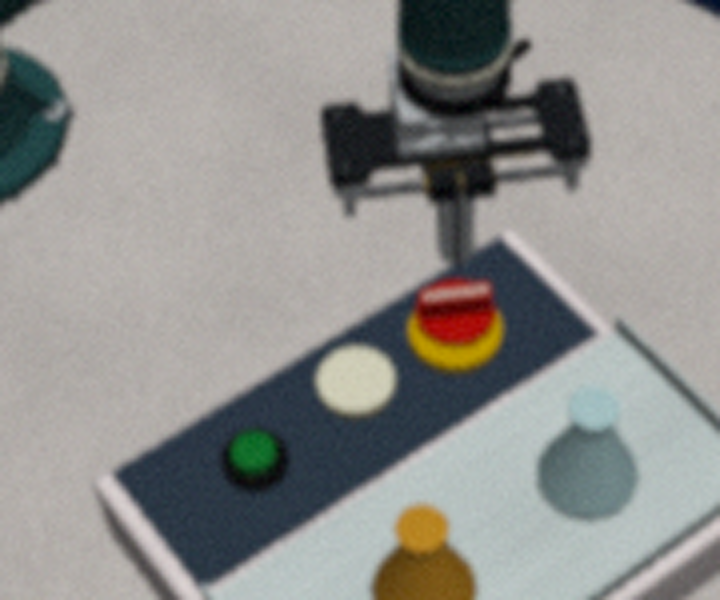

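The shut fingertips (about (458,262) in the zoom) hang right over the bar centre (455,292). Next I press.

{"op": "apply_moves", "data": {"rows": [{"delta_pos": [0,0,20],"turn": 0},{"delta_pos": [0,0,40],"turn": 0},{"delta_pos": [0,0,43],"turn": 0},{"delta_pos": [0,0,46],"turn": 0},{"delta_pos": [0,0,49],"turn": 0},{"delta_pos": [0,0,52],"turn": 0},{"delta_pos": [0,0,54],"turn": 0},{"delta_pos": [0,0,55],"turn": 0},{"delta_pos": [0,0,56],"turn": 0},{"delta_pos": [0,0,56.5],"turn": 0},{"delta_pos": [0,0,56.5],"turn": 0},{"delta_pos": [0,0,56.5],"turn": 0}]}}

```text
time: 3.65
tool_pos: [0.5507, 0.0407, 0.1356]
ee_rot: [3.14, 0.002, 2.369]
wrist_force: [-3.4, 0.6, 6.4]
width: 0.0004
```

{"op": "apply_moves", "data": {"rows": [{"delta_pos": [0,0,0.5],"turn": 0},{"delta_pos": [0,0,1],"turn": 0},{"delta_pos": [0,0,1.5],"turn": 0},{"delta_pos": [0,0,1.5],"turn": 0}]}}

```text
time: 4.15
tool_pos: [0.5508, 0.0406, 0.1351]
ee_rot: [3.14, 0.002, 2.369]
wrist_force: [-5.1, -0.6, 9.9]
width: 0.0004
```

{"op": "apply_moves", "data": {"rows": [{"delta_pos": [0,0,1],"turn": 0},{"delta_pos": [0,0,2],"turn": 0},{"delta_pos": [0,0,2],"turn": 0}]}}

```text
time: 4.53
tool_pos: [0.551, 0.0406, 0.1351]
ee_rot: [3.139, 0.003, 2.369]
wrist_force: [-7.1, -0.9, 16.0]
width: 0.0001
```

{"op": "apply_moves", "data": {"rows": [{"delta_pos": [0,0,-8],"turn": 0},{"delta_pos": [0,0,-25],"turn": 0},{"delta_pos": [0,0,-60],"turn": 0},{"delta_pos": [0,0,-60],"turn": 0},{"delta_pos": [0,0,-60],"turn": 0}]}}

```text
time: 5.15
tool_pos: [0.5502, 0.0407, 0.1897]
ee_rot: [-3.141, -0.001, 2.368]
wrist_force: [-0.5, -0.4, -0.6]
width: 0.0005
```

```bash
python3 - <<'E'
from h import *
s=snap('scene','scene2.png')[:,:,::-1]; cv2.imwrite('pics/z2.png',cv2.resize(s[110:260,150:330],None,fx=4,fy=4,interpolation=cv2.INTER_CUBIC))
o=robot.get_obs();print(o['tool_pos'],o['ee_rot'],o['wrist_force'])
print(proj('scene',(.55,.0405,.146)),proj('scene',(.55,.0405,.1365)))
# bar geometry: contact-side start & arc, TCP offset
c=np.array([.5503,.0405])
def pose(b,r,s): # bar angle deg, radius along bar, offset to CCW side
    a=np.radians(b); return c+r*np.array([np.cos(a),np.sin(a)])+s*np.array([-np.sin(a),np.cos(a)])
for b,s in((45.7,.024),(45.7,.016),(35.7,.0155),(25.7,.0155),(15.7,.0155),(5.7,.0155),(0,.0155),(-4,.0155),(-8,.0155)):
    p=pose(b,.019,s); print(b,p.round(4),delta((*p,.128),b+90,(.5502,.0408,.191),135.7))
E
```

```text
[0.54977899 0.04069194 0.18896879] [-3.14020171e+00 -1.66281091e-03  2.36852361e+00] [-0.53066267  0.23487647  0.21402823]
(np.float64(263.2268537788879), np.float64(182.9837995172123)) (np.float64(263.23535970339583), np.float64(184.86391392001968))
45.7 [0.5464 0.0709] (array([23.7, 18.9, 63. ]), np.float64(0.0))
45.7 [0.5521 0.0653] (array([15.7, 18.9, 63. ]), np.float64(0.0))
35.7 [0.5567 0.0642] (array([11.7, 21.3, 63. ]), np.float64(10.0))
25.7 [0.5607 0.0627] (array([ 7.8, 23. , 63. ]), np.float64(20.0))
15.7 [0.5644 0.0606] (array([ 3.6, 24.1, 63. ]), np.float64(30.0))
5.7 [0.5677 0.0578] (array([-0.6, 24.4, 63. ]), np.float64(40.0))
0 [0.5693 0.056 ] (array([-3.1, 24.2, 63. ]), np.float64(45.7))
-4 [0.5703 0.0546] (array([-4.7, 24. , 63. ]), np.float64(49.7))
-8 [0.5713 0.0532] (array([-6.4, 23.6, 63. ]), np.float64(53.7))
```

View pics/z2.png

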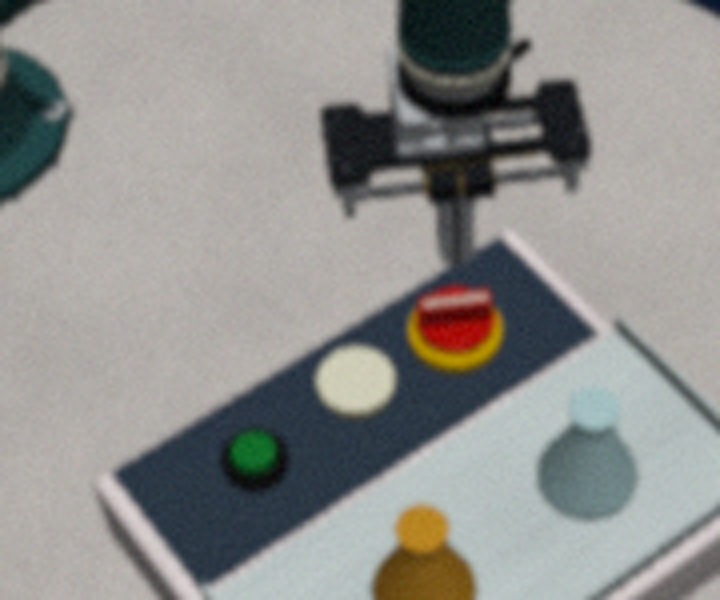

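The bar is about 8 zoom px (2 px) lower than before, at (455,300), so the button is latched with the fingers off. Next I set the fingertip beside the far end of the bar.

{"op": "apply_moves", "data": {"rows": [{"delta_pos": [25,19,0],"turn": 0},{"delta_pos": [25,19,0],"turn": 0},{"delta_pos": [25,19,30],"turn": 0},{"delta_pos": [25,19,55],"turn": 0},{"delta_pos": [25,19,62.5],"turn": 0},{"delta_pos": [25,19,62.5],"turn": 0},{"delta_pos": [25,19,62.5],"turn": 0}]}}

```text
time: 6.08
tool_pos: [0.5464, 0.0715, 0.1292]
ee_rot: [3.14, 0.002, 2.368]
wrist_force: [0.6, -0.4, 0.2]
width: 0.0006
```

```bash
python3 - <<'E'
from h import *
s=snap('scene','scene3.png')[:,:,::-1]; cv2.imwrite('pics/z3.png',cv2.resize(s[150:225,220:320],None,fx=7,fy=7,interpolation=cv2.INTER_CUBIC))
o=robot.get_obs();print(o['tool_pos'],o['ee_rot'],o['wrist_force'])
E
```

```text
[0.54646769 0.07159819 0.12932551] [3.13987596e+00 1.64926455e-03 2.36838355e+00] [-0.19025642 -0.20895534  0.45304165]
```

View pics/z3.png

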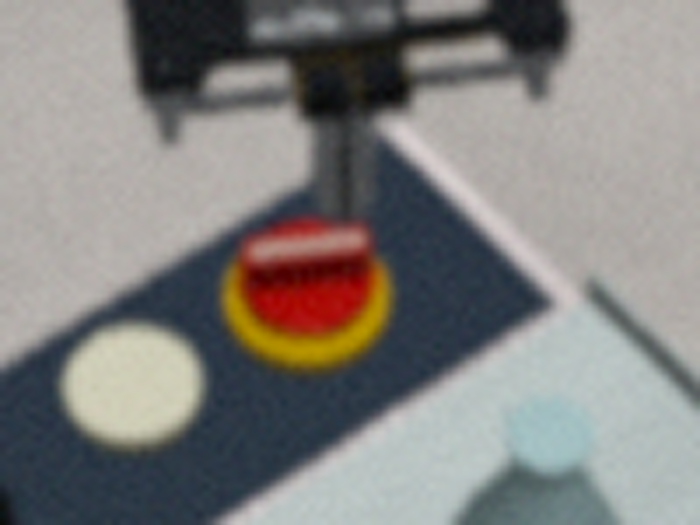

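Tips at (345,215) in the zoom stand behind the bar's right-hand half, with a gap. Next I push round, turning the tool with the bar.

{"op": "apply_moves", "data": {"rows": [{"delta_pos": [-5,0,1],"turn": 0},{"delta_pos": [-9,0,1],"turn": 0},{"delta_pos": [-11.5,1.2,1],"turn": 5},{"delta_pos": [-13.3,2.3,1],"turn": 10},{"delta_pos": [-15.3,3.2,1],"turn": 15},{"delta_pos": [-17.2,4,1],"turn": 20},{"delta_pos": [-19.3,4.6,1],"turn": 25},{"delta_pos": [-21.4,5.1,1],"turn": 30},{"delta_pos": [-23.5,5.3,1],"turn": 35},{"delta_pos": [-25.6,5.4,1],"turn": 40},{"delta_pos": [-25.6,5.4,1],"turn": 40},{"delta_pos": [-25.6,5.4,1],"turn": 40}]}}

```text
time: 7.62
tool_pos: [0.5685, 0.0586, 0.1277]
ee_rot: [3.139, -0.002, 1.672]
wrist_force: [1.0, 3.9, 2.9]
width: 0.0004
```

```bash
python3 - <<'E'
from h import *
s=snap('scene','scene4.png')[:,:,::-1]; cv2.imwrite('pics/z4.png',cv2.resize(s[150:225,220:320],None,fx=7,fy=7,interpolation=cv2.INTER_CUBIC))
o=robot.get_obs();print(o['tool_pos'],o['ee_rot'],o['wrist_force'])
E
```

```text
[0.56854684 0.05853502 0.12773567] [ 3.13913034e+00 -1.37004785e-03  1.67185834e+00] [1.20723672 5.64608942 3.47604373]
```

View pics/z4.png

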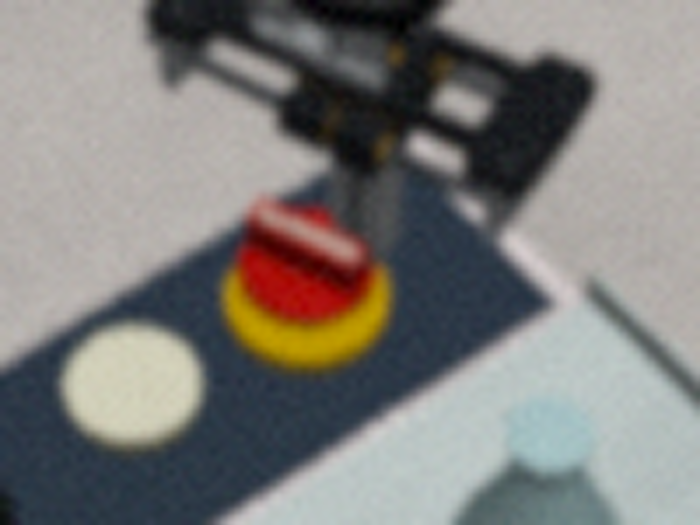

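{"op": "apply_moves", "data": {"rows": [{"delta_pos": [-1.7,1.3,0],"turn": 5},{"delta_pos": [-3.3,2.4,0],"turn": 9.7},{"delta_pos": [-3.3,2.4,0],"turn": 9.7},{"delta_pos": [-3.3,2.4,0],"turn": 9.7}]}}

```text
time: 8.18
tool_pos: [0.5714, 0.0552, 0.1277]
ee_rot: [3.139, -0.001, 1.503]
wrist_force: [1.9, 3.9, 2.1]
width: 0.0005
```

```bash
python3 - <<'E'
from h import *
s=snap('scene','scene5.png')[:,:,::-1]; cv2.imwrite('pics/z5.png',cv2.resize(s[150:225,220:320],None,fx=7,fy=7,interpolation=cv2.INTER_CUBIC))
o=robot.get_obs();print(o['tool_pos'],o['ee_rot'],o['wrist_force'])
c=np.array([.5503,.0405])
def pose(b,r,s):
    a=np.radians(b); return c+r*np.array([np.cos(a),np.sin(a)])+s*np.array([-np.sin(a),np.cos(a)])
f=(*pose(-4,.019,.0155),.128)
for b,s in ((3,.020),(10,.020),(20,.020),(30,.020),(40,.020),(46,.025),(46,.035)):
    print(b,delta((*pose(b,.019,s),.1275),b+90,f,86))
E
```

```text
[0.57135528 0.05522165 0.12769119] [ 3.13908409e+00 -1.36352892e-03  1.50313425e+00] [1.71631084 4.91483523 3.29165966]
3 (array([ 6.7, -2.6,  0.5]), np.float64(-7.0))
10 (array([ 8.5, -5.4,  0.5]), np.float64(-14.0))
20 (array([10.5, -9.8,  0.5]), np.float64(-24.0))
30 (array([ 11.7, -14.4,   0.5]), np.float64(-34.0))
40 (array([ 12.1, -19.2,   0.5]), np.float64(-44.0))
46 (array([ 15.1, -25.9,   0.5]), np.float64(-50.0))
46 (array([ 21.6, -33.6,   0.5]), np.float64(-50.0))
```

View pics/z5.png

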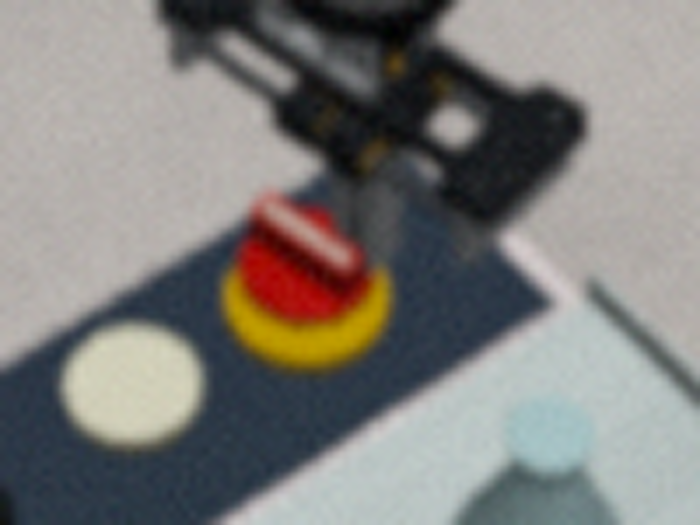

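The head is turned about 50° (bar from (265,205) to (350,265)) and the disc has risen. Next I back the finger off the way it came.

{"op": "apply_moves", "data": {"rows": [{"delta_pos": [5,0,0],"turn": 0},{"delta_pos": [9,-5.4,0],"turn": -10},{"delta_pos": [13,-10,0],"turn": -20},{"delta_pos": [15,-15,0],"turn": -30},{"delta_pos": [17,-22,0],"turn": -40},{"delta_pos": [20,-30,0],"turn": -50},{"delta_pos": [22,-34,0],"turn": -50},{"delta_pos": [22,-34,0],"turn": -50},{"delta_pos": [22,-34,-50],"turn": -50},{"delta_pos": [22,-34,-62],"turn": -50},{"delta_pos": [22,-34,-62],"turn": -50},{"delta_pos": [22,-34,-62],"turn": -50}]}}

```text
time: 9.72
tool_pos: [0.5373, 0.0788, 0.1871]
ee_rot: [-3.139, -0.002, 2.373]
wrist_force: [-0.6, 0.0, -0.0]
width: 0.0002
```

```bash
python3 - <<'E'
from h import *
s=snap('scene','scene6.png')[:,:,::-1]; t=snap('top','top6.png')[:,:,::-1]; cv2.imwrite('pics/z6.png',np.hstack([cv2.resize(s[150:225,220:290],None,fx=5,fy=5,interpolation=cv2.INTER_CUBIC),cv2.resize(t[150:225,210:280],None,fx=5,fy=5,interpolation=cv2.INTER_CUBIC)]))
o=robot.get_obs();print(o['tool_pos'],o['ee_rot'],o['wrist_force'])
print(delta((.5045,-.144,.19),160))
E
```

```text
[0.53724062 0.0788622  0.18700776] [-3.13909661e+00 -2.29456729e-03  2.37344223e+00] [ 0.59720995 -0.33792455 -0.12430255]
(array([-131.3, -183. ,   -3. ]), np.float64(-24.0))
```

View pics/z6.png

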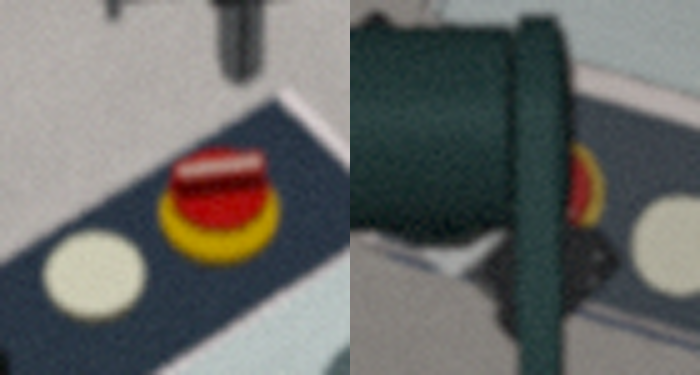

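The stripe is back at its starting pixel (264,183), so the button is up and its bar has swung back. Next is the green button.

{"op": "apply_moves", "data": {"rows": [{"delta_pos": [-66,-92,-3],"turn": -12},{"delta_pos": [-66,-92,-3],"turn": -12},{"delta_pos": [-131,-183,-3],"turn": -24},{"delta_pos": [-131,-183,-3],"turn": -24},{"delta_pos": [-131,-183,-3],"turn": -24},{"delta_pos": [-131,-183,-3],"turn": -24},{"delta_pos": [-131,-183,-3],"turn": -24},{"delta_pos": [-131,-183,-3],"turn": -24}]}}

```text
time: 10.82
tool_pos: [0.5055, -0.1424, 0.1919]
ee_rot: [3.141, -0.0, 2.795]
wrist_force: [0.1, -0.1, -0.1]
width: 0.0005
```

```bash
python3 - <<'E'
from h import *
s=snap('scene','scene7.png')[:,:,::-1]; cv2.imwrite('pics/z7.png',cv2.resize(s[150:260,170:310],None,fx=5,fy=5,interpolation=cv2.INTER_CUBIC))
o=robot.get_obs();print(o['tool_pos'],o['ee_rot'],o['wrist_force'])
E
```

```text
[ 0.50546866 -0.14252298  0.1919915 ] [3.14141756e+00 5.48545190e-05 2.79457264e+00] [-0.0356663   0.85592707 -0.69351313]
```

View pics/z7.png

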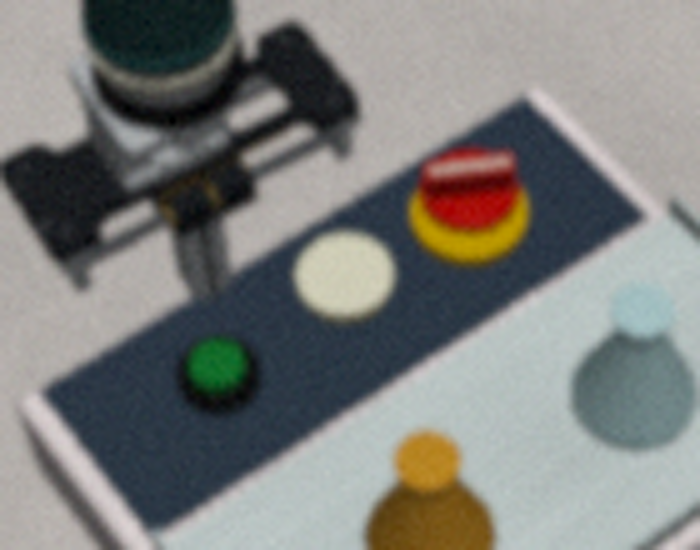

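{"op": "apply_moves", "data": {"rows": [{"delta_pos": [0,0,40],"turn": 0},{"delta_pos": [0,0,70],"turn": 0},{"delta_pos": [0,0,78],"turn": 0},{"delta_pos": [0,0,80],"turn": 0},{"delta_pos": [0,0,83],"turn": 0},{"delta_pos": [0,0,86],"turn": 0},{"delta_pos": [0,0,88],"turn": 0},{"delta_pos": [0,0,88],"turn": 0},{"delta_pos": [0,0,88],"turn": 0}]}}

```text
time: 12.0
tool_pos: [0.5063, -0.1438, 0.1062]
ee_rot: [3.141, 0.003, 2.793]
wrist_force: [-1.5, 1.5, 7.0]
width: 0.001
```

{"op": "apply_moves", "data": {"rows": [{"delta_pos": [0,0,1],"turn": 0},{"delta_pos": [0,0,2.5],"turn": 0},{"delta_pos": [0,0,2.5],"turn": 0},{"delta_pos": [0,0,2.5],"turn": 0}]}}

```text
time: 12.5
tool_pos: [0.5064, -0.1439, 0.106]
ee_rot: [3.141, 0.005, 2.793]
wrist_force: [-5.5, 2.9, 15.8]
width: 0.0005
```

Bottomed: 15.8 N with no more travel. Next I let go and rise.

{"op": "apply_moves", "data": {"rows": [{"delta_pos": [0,0,-5],"turn": 0},{"delta_pos": [0,0,-15],"turn": 0},{"delta_pos": [0,0,-50],"turn": 0},{"delta_pos": [0,0,-100],"turn": 0},{"delta_pos": [0,0,-100],"turn": 0},{"delta_pos": [0,0,-100],"turn": 0},{"delta_pos": [0,0,-100],"turn": 0},{"delta_pos": [0,0,-100],"turn": 0}]}}

```text
time: 13.5
tool_pos: [0.5045, -0.1434, 0.1998]
ee_rot: [3.141, -0.003, 2.793]
wrist_force: [-0.9, 0.9, 0.3]
width: 0.0003
```

```bash
python3 - <<'E'
from h import *
s=snap('scene','scene8.png')[:,:,::-1]; t=snap('top','top8.png')[:,:,::-1]; cv2.imwrite('pics/z8.png',cv2.resize(s[150:260,170:310],None,fx=5,fy=5,interpolation=cv2.INTER_CUBIC))
s0=cv2.imread('pics/scene0.png')
o=robot.get_obs();print(o['tool_pos'],o['wrist_force'],o['time'])
d=cv2.absdiff(cv2.GaussianBlur(s,(5,5),0),cv2.GaussianBlur(s0,(5,5),0)).max(2)>40
n,l,st,c=cv2.connectedComponentsWithStats(d.astype(np.uint8))
for i in range(1,n):
    if st[i,4]>8: print(st[i])
E
```

```text
[ 0.50481932 -0.14353178  0.20045236] [-0.26573588  0.5262004  -0.00958722] 13.6
[74  0  5  3 14]
[  76    0   35   51 1035]
[109   0   8   5  24]
[122   0  46  23 566]
[254   0   3   6  15]
[ 243    0   51   48 1269]
[  128     6   114   202 10025]
[252  40   7  16  96]
[  89   43   50   54 1594]
[ 93 105  25  33 500]
[120 125  32  17 161]
```

View pics/z8.png

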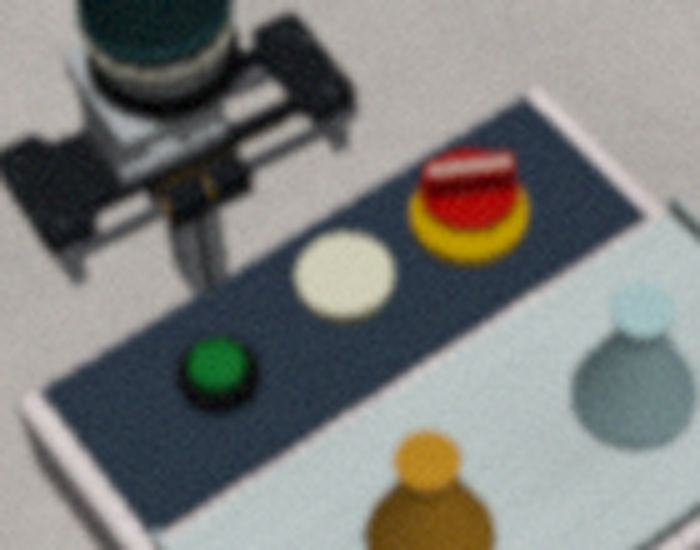

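View pics/scene8.png

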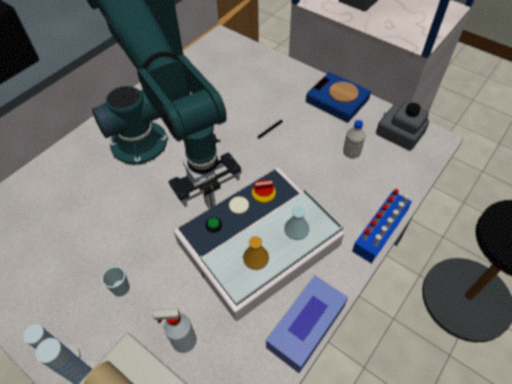

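Both buttons are up, and the differences from the first picture are confined to the arm. The bar is back at its rest angle and the robot touches nothing.

```bash
python3 -c "
from bench import robot; print(robot.close_job())"
```

```text
the job is handed in; nothing more can be done
None
```

I checked the stop button and pressed the start button in the order asked. The job was handed in at about 13.6 s of the 54 s allowed.

- **Red button pressed:** I pressed it down with the shut fingers to its end stop. The tip came to rest 11 mm below the button-up height, at 16 N. With the fingers off, the picture showed it staying down.
- **Bar turned:** I pushed one face of the bar, near its far end, about 50° clockwise and backed the finger off the same way. The next picture showed the button up and the bar's stripe back at its starting position.
- **Green button pressed:** I pressed it fully in; it stopped moving at 15.8 N. It was up again in the last picture.
- **Final check:** Compared with the first picture, only the arm had changed, so the flasks, dish, bottles, beaker and marker look untouched. The tool was clear of everything, with wrist force near zero.

No check failed or disagreed. The joint values cannot be read directly, so button travel and bar turn are judged from tool position, force and pictures.

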